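Function-check a latching machine stop

TASK

Check the stop button of the test bench: press the mushroom button in until it latches, then nudge its grip bar clockwise (seen from above) with the outside of a finger until the button pops back out. Only when it is out, press the flat restart button on the smaller box fully down and let go of it. Do not pinch the grip bar between the fingers, and leave the loose things on the bench where they are.

Things in the scene. Friction and masses are not known exactly. Their poses are not given: they have to be found in the camera images.
- stop_station: Stop station: cream box screwed to the bench, 110 (x) x 120 (y) x 60 mm high, with one large black mushroom button on top, in the middle. Origin at the centre of its underside on the bench, z up; its yaw varies.
- stop_bar (a point): Centre of the top of the grip bar on the mushroom button; moves and turns with it. The black cap, 64 mm across, has its top 24 mm below. The bar stands across it: 76 mm long (point x), 14 wide (y), 24 tall (topmost 3 mm only 8 wide). z: up, along the turning axis, mid-bar. Button out and unturned: 120 mm above the bench, axes parallel to stop_station's.
- stop_slide (a joint): How far the mushroom button is pressed in, m: 0 out, end stop at 0.012. It takes about 3 N at first, 7 N at the end stop. Pressed beyond about 0.0095 it latches and rests at about 0.008 when let go; pressed less, it springs back out. Once unlatched it rises by itself, if nothing holds it down.
- stop_head (a joint): Turn of the mushroom button about its upright axis, rad: 0 at rest, growing clockwise seen from above, end stop at 0.95; it cannot turn the other way. A spring turns it back to 0 (0.03 N m at 0, 0.13 at the end stop; with the latch's rubbing up to 6 N on the bar's side 30 mm from the axis). The latch lets go at about 0.7.
- restart_station: Restart station: smaller cream box screwed to the bench, 90 x 90 x 60 mm high, with one flat black push button in an aluminium collar on top, in the middle. Origin at the centre of its underside on the bench.
- restart_top (a point): Centre of the top face of the flat round restart button, 32 mm across, 82 mm above the bench when out, 10 mm above its collar (44 mm across). z is up; it is pressed straight down.
- restart (a joint): How far the restart button is pressed, m: 0 out, 0.006 fully down (end stop). It takes about 1.5 N at first and 5 N fully down, and springs back.
- spool: Loose bystander: small grey plastic spool standing upright, 40 mm across, 33 mm high; origin at the centre of its underside.
- flux_jar: Loose bystander: closed jar, 48 mm across, 60 mm high; origin at the centre of its underside.
- driver: Loose bystander: screwdriver lying on the bench, under 0.25 m long, under 35 mm high; x along its shaft towards the tip.
- heatsink: Loose bystander: finned aluminium heat sink, 60 x 50 x 28 mm high; origin at the centre of its underside.
Not all that is in view belongs to the job. What is shaped like the restart_station but purple is not meant.

How it is judged:
By the outcome, as a careful person would: the job done as asked, in the order asked, and still so for the second after the job is handed in, with the robot touching nothing.
It also fails if it takes over 51 s, if anything falls off the work surface, if the arm or the gripper's body presses on something with over 40 N, if the wrist force passes 120 N, or if a joint passes its speed limit or range.

ROBOT

A 6-joint arm with a two-finger parallel gripper is mounted at the origin on the work surface. World frame = base frame: x ahead of the robot, y to its left, z up, the work surface at z = 0. Lengths are in m, angles in rad, forces in N, time in s.
With the tool pointing down it reaches from about 0.25 to 0.725 m from the base axis. Payload 4 kg.
Tool frame: the origin (TCP) lies between the finger pads; the fingertips stand 11 mm ahead of it and the grasp point (between the pads) lies 8 mm behind it (bot.tip_extent is the distance from the TCP to the fingertips, in m); z points along the fingers, y is the line along which they close (so a half turn about z gives the same grasp; the last joint's range is limited). The gripper opens to 85 mm and grips with 20 to 120 N. Pads are 22 mm wide; open, the fingers measure 114 mm over their backs; the gripper's body (76 mm by 85 mm) begins 54 mm behind the grasp point. The pads swing forward as they close: fully open they stand 13 mm farther back than shut.
Start: joints at [-1.237, 0.241, 0.005, 1.335, 0, 1.571], TCP at [0.164, -0.472, 0.242] pointing down, gripper open.
Joint ranges: [-2.72, 2.72], [-1.05, 1.87], [-1.09, 1.28], [-1.99, 2.15], [-1.42, 1.44], [-3.14, 3.14]. Speed limits (rad/s): [2.79, 2.79, 3.14, 3.14, 3.14, 3.14].

INTERFACE

Orientations are given as a unit quaternion [x, y, z, w].
In Python, from workcell import bot gives the robot as it stands. The module is installed in compiled form; this text tells all that it offers.
- The arm moves only by the tool drive_tool, never from a script. Its argument "rows" is a list of rows, each an object of numbers: "dx", "dy", "dz": the shift along the tool's x, y, z in units of 50 mm (1.0 is 50 mm); "wx", "wy", "wz": the turn, a rotation vector about the tool's x, y, z in units of 5 degrees (1.0 is 5 degrees); "hand": the finger opening in mm, from 0 to 85.4. A call has 1 to 20 rows; each row is the pose to reach, as a shift and turn from the pose commanded when the call began, along the tool's axes at that moment; what a row does not reach only later rows make up. A row lasts 1/10 s, in which the tool goes at most 50 mm and 8.59 degrees, less where a joint would pass 70% of its speed; a pose out of reach is approached as far as the arm can. A call with a gripper value outside its range is refused whole. The fingers move at their own pace and stop on an object; the grip force is fixed at half the most. Time passes only in rows, so rows that repeat a pose let the fingers close. It gives the time, the measured TCP pose, the force, the opening and the grip force at its end, in the units of the state.
- bot.get_obs(): the state, without advancing time (a new reading comes with each control period).
- bot.camera(name): name is "scene" or "top" or "wrist"; returns the picture (384x512x3 uint8, red, green, blue); there is no depth.
- bot.get_calibration(name): a dict with "vfov" (degrees; the focal length in pixels is half the picture's height over the tangent of half this angle, whatever the lens; pixels are square), "cx", "cy" (the principal point, pixels), "origin" and "rotation" of the camera in the world; the wrist camera has in their place "mount" (4x4, takes a point from camera to tool coordinates, whose origin is the TCP and whose axes are the flange's). Camera axes: x right, y up, looking along -z (the intrinsics and any distortion apply to the point x, -y, -z); pixel columns grow to the right and rows downward; lengths in m; the calibration is good to about 2 mm. A picture is of the moment at which its call begins: read the wrist's pose just before it. get_calibration takes no time and is no camera call.
- bot.job_done(): hands the job in; it is judged then, once.
Trained networks look in the newest picture that a camera, given by its name, has taken for a name from the list of things; names that differ only in an ending like _2 or _b are one class to them, and where a whole thing is asked for, a point or a joint stands for the part that bears it (a point fixed in the world has none). Each returns a list of dicts, best first, with "score" (0 to 1); they miss things now and then, are a little off and sometimes report something else, mostly with a low value. They report only what shows in the picture. A call takes as long as a camera call. They do not tell look-alikes from the thing itself.
- bot.look_for(camera, thing): "extent" ([centre column, centre row, width, height] in pixels, round what is visible of it).
- bot.outline_of(camera, thing): "region" (384x512 bool, what is visible of it) and "extent" ([centre column, centre row, width, height] in pixels, round what is visible of it).
The state is a dict: "clock": time; "joint_pos": joint angles; "joint_vel": joint speeds; "tau": joint torques, N m; "eef_pos": TCP position; "tool_rot": TCP orientation; "ft_force": force on the tool from outside, world axes, zero at the start; "ft_torque": the same for the moment, N m; "grip_width": finger opening in m; "grasp_force": force on a finger pad.
Only numpy, scipy, OpenCV 4.12 (cv2) and the standard library are available. Lean on these libraries where they do the work, as an engineer would, in place of code of your own. Each camera call takes 0.05 s, during which the arm holds its last target. There are 200 camera calls.

## Working session

There is one attempt and no reset: what is moved stays moved. The work goes in short steps, Python scripts to look and compute and a tool call to move; the robot and the scene stay as the last step left them, time stands still between calls to the robot, and variables do not carry over. Pictures are saved under pics/ and viewed, at most 10 in all, crops included, and the job is handed in when it is done.

Besides the shell and the picture viewer there is one more tool, called as a command line: name --argument value ..., lists and objects as JSON in quotes. drive_tool: Moves the arm, as the interface text tells. Its arguments: {"type":"object","properties":{"rows":{"type":"array","items":{"type":"object","properties":{"dx":{"type":"number"},"dy":{"type":"number"},"dz":{"type":"number"},"wx":{"type":"number"},"wy":{"type":"number"},"wz":{"type":"number"},"hand":{"type":"number"}}}}},"required":["rows"]}

```bash
mkdir -p pics; cat > h.py <<'E'
from workcell import bot
import numpy as np, cv2
from scipy.spatial.transform import Rotation as R
def save(n,im): cv2.imwrite(f'pics/{n}.png',im[:,:,::-1])
E
python3 - <<'E'
from h import *
o=bot.get_obs(); print({k:np.round(v,3) for k,v in o.items()})
ims=[bot.camera(c) for c in('top','scene')]
save('a',np.vstack(ims))
for c in('top','scene'):
    k=bot.get_calibration(c); print(c,k)
    for t in('stop_station','stop_bar','restart_station','restart_top','spool','flux_jar','driver','heatsink'):
        print(t,[(round(d['score'],2),np.round(d['extent']).astype(int).tolist()) for d in bot.look_for(c,t)][:3])
print(bot.get_calibration('wrist'))
E
```

```text
{'clock': np.float64(0.0), 'joint_pos': array([-1.237,  0.241,  0.004,  1.335, -0.   ,  1.571]), 'joint_vel': array([ 0.   ,  0.001,  0.001,  0.001,  0.   , -0.   ]), 'tau': array([-0.0000e+00, -3.7232e+01,  2.5241e+01,  1.7000e-02,  0.0000e+00,
       -0.0000e+00]), 'eef_pos': array([ 0.164, -0.472,  0.241]), 'tool_rot': array([ 0.986,  0.166, -0.   , -0.001]), 'ft_force': array([-0.513, -0.17 ,  0.439]), 'ft_torque': array([-0.014,  0.003,  0.027]), 'grasp_force': np.float64(0.0), 'grip_width': np.float64(0.085)}
top {'vfov': 53.92312903597657, 'cx': 261.65290628311953, 'cy': 194.3061869285427, 'origin': array([ 0.42481771, -0.08392883,  1.03402742]), 'rotation': array([-0.0406275 ,  0.0326179 ,  0.71521714, -0.69695762])}
stop_station [(0.59, [163, 185, 65, 58])]
stop_bar [(0.78, [157, 181, 24, 26])]
restart_station [(0.96, [302, 271, 40, 56]), (0.94, [382, 198, 51, 49]), (0.86, [240, 232, 42, 47])]
restart_top [(0.64, [303, 276, 12, 12]), (0.55, [240, 239, 13, 10]), (0.51, [386, 200, 20, 11])]
spool [(0.68, [304, 120, 22, 73]), (0.55, [234, 178, 13, 14])]
flux_jar [(0.54, [221, 1
[... 563 characters left out ...]
3, 12, 15]), (0.5, [284, 119, 19, 13]), (0.48, [168, 108, 15, 12])]
spool [(0.57, [253, 239, 19, 24]), (0.44, [323, 280, 30, 36])]
flux_jar [(0.76, [209, 292, 20, 29])]
driver [(0.95, [140, 232, 83, 36])]
heatsink [(0.72, [246, 352, 33, 28]), (0.5, [140, 230, 83, 39])]
{'vfov': 65.35823035801434, 'cx': 255.80719667704813, 'cy': 189.57262708451438, 'mount': array([[-7.44863226e-04,  9.44699352e-01,  3.27936852e-01,
         8.53621388e-02],
       [ 9.99999543e-01,  5.07039005e-04,  8.10715430e-04,
         5.88760202e-04],
       [ 5.99605566e-04,  3.27937306e-01, -9.44699298e-01,
        -1.30515334e-01],
       [ 0.00000000e+00,  0.00000000e+00,  0.00000000e+00,
         1.00000000e+00]])}
```

```bash
python3 -c "
import cv2;i=cv2.imread('pics/a.png');print(i.shape);cv2.imwrite('pics/b.png',cv2.resize(i,(450,600)) if 0 else cv2.hconcat([cv2.resize(i[:384],(400,300)),cv2.resize(i[384:],(400,300))]))"
```

```text
(768, 512, 3)
```

View pics/b.png

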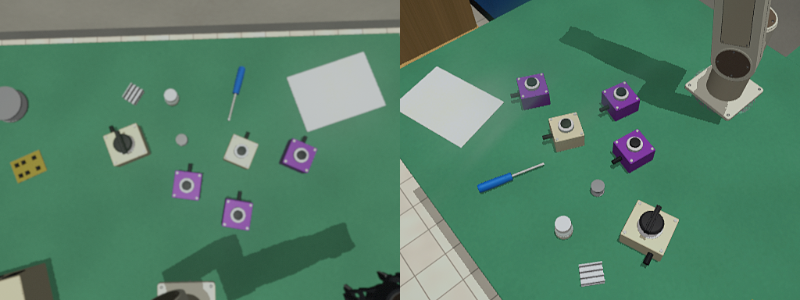

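The picture shows the stop station at top full pixels (157,183). Candidates for the restart station in top view are cream (308,193) and purple (239,236), (303,275) and (385,199). Only the cream one fits, at scene (209,168). I'll confirm this in an enlarged crop and measure.

```bash
cat >> h.py <<'E'
def ray(c,u,v,obs=None):
    k=bot.get_calibration(c); f=192/np.tan(np.radians(k['vfov']/2))
    d=np.array([(u-k['cx'])/f,-(v-k['cy'])/f,-1.])
    if c=='wrist':
        T=R.from_quat(obs['tool_rot']).as_matrix(); M=k['mount']
        return obs['eef_pos']+T@M[:3,3], T@M[:3,:3]@d
    return k['origin'], R.from_quat(k['rotation']).apply(d)
def atz(c,u,v,z,obs=None):
    o,d=ray(c,u,v,obs); return o+d*(z-o[2])/d[2]
def proj(c,p,obs=None):
    k=bot.get_calibration(c); f=192/np.tan(np.radians(k['vfov']/2))
    if c=='wrist':
        T=R.from_quat(obs['tool_rot']).as_matrix(); M=k['mount']
        q=M[:3,:3].T@(T.T@(np.asarray(p)-obs['eef_pos'])-M[:3,3])
    else: q=R.from_quat(k['rotation']).inv().apply(np.asarray(p)-k['origin'])
    return np.array([k['cx']+f*q[0]/-q[2],k['cy']-f*q[1]/-q[2]])
E
python3 - <<'E'
from h import *
t=bot.camera('top'); s=bot.camera('scene')
def cr(i,u,v): return cv2.resize(i[v-38:v+37,u-50:u+50],(400,300),interpolation=cv2.INTER_CUBIC)
save('c',np.vstack([np.hstack([cr(t,157,183),cr(t,308,193)]),np.hstack([cr(s,320,290),cr(s,209,168)])]))
print(atz('top',157,181,.12),atz('scene',318,281,.1),atz('top',308,193,.082),atz('scene',211,160,.082))
print(proj('top',[0,0,0]),proj('scene',[0,0,0]))
E
```

```text
[0.55961432 0.18099675 0.12      ] [0.56644085 0.18419949 0.1       ] [ 0.52418087 -0.19183137  0.082     ] [ 0.53530448 -0.18762008  0.082     ]
[238.62418703 397.89020659] [413.3101756  114.12064036]
```

View pics/c.png

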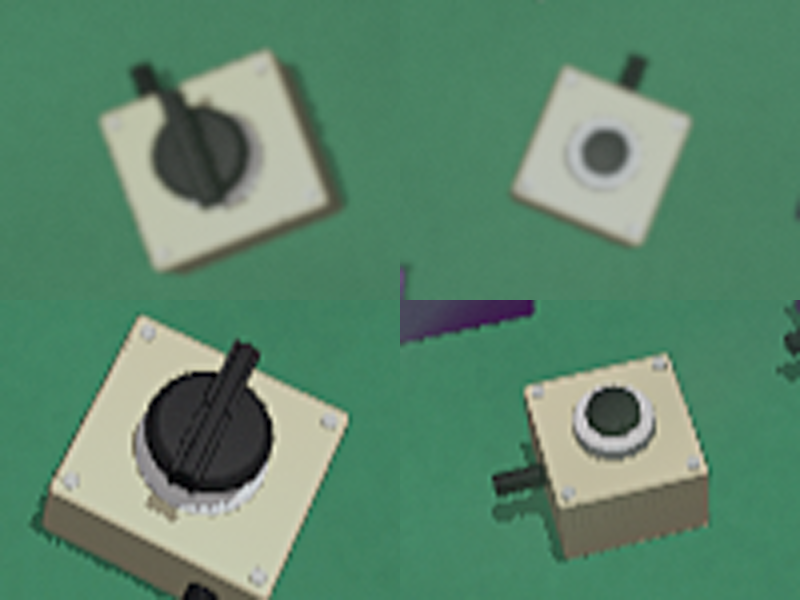

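The crops show the black mushroom with its bar on the cream stop box, with bar ends at top crop (172,88)–(212,205). The right-hand tiles show the cream restart box with black button and collar, at top crop (205,152), so it is the one meant.

```bash
python3 - <<'E'
from h import *
T=lambda x,y,z:atz('top',107+x/4,145+y/4,z)
S=lambda x,y,z:atz('scene',270+x/4,252+(y-300)/4,z)
for f,a,b in((T,(172,88),(212,205)),(S,(245,347),(183,478))):
    p,q=f(*a,.119),f(*b,.119); d=p-q; print((p+q)/2,np.linalg.norm(d),np.degrees(np.arctan2(d[1],d[0])))
# box corners top
c=np.array([T(*a,.06)[:2] for a in((268,50),(330,203),(160,272),(100,118))])
print('box',c.mean(0),[ (np.linalg.norm(c[i]-c[i-1]).round(3),np.degrees(np.arctan2(*(c[i]-c[i-1])[::-1])).round(1)) for i in range(4)])
c=np.array([S(*a,.06)[:2] for a in((143,317),(350,414),(265,600),(52,492))])
print('boxS',c.mean(0),[ (np.linalg.norm(c[i]-c[i-1]).round(3),np.degrees(np.arctan2(*(c[i]-c[i-1])[::-1])).round(1)) for i in range(4)])
def tri(a,b):
    (o1,d1),(o2,d2)=ray('top',*a),ray('scene',*b)
    s=np.linalg.lstsq(np.c_[d1,-d2],o2-o1,rcond=None)[0]; p,q=o1+d1*s[0],o2+d2*s[1]; return (p+q)/2,np.linalg.norm(p-q)
print('bar',tri((155,181.7),(323.5,280)))
print('restart',tri((309.25,193),(212,158)),atz('top',309.25,193,.082),atz('scene',212,158,.082))
for n,a,b in (('spool',(234,178),(253,239)),('jar',(221,126),(209,292)),('heat',(168,122),(246,352))): print(n,tri(a,b))
o=bot.get_obs();print(R.from_quat(o['tool_rot']).as_matrix().round(3))
E
```

```text
[0.55850017 0.18625955 0.119     ] 0.07727429824417009 18.818908802388364
[0.56377416 0.1932568  0.119     ] 0.07549254208675542 -158.8800921956576
box [0.55749187 0.18887646] [(np.float64(0.118), np.float64(-69.1)), (np.float64(0.11), np.float64(-158.5)), (np.float64(0.118), np.float64(110.8)), (np.float64(0.11), np.float64(21.5))]
boxS [0.56141095 0.19390344] [(np.float64(0.108), np.float64(-159.4)), (np.float64(0.116), np.float64(111.3)), (np.float64(0.11), np.float64(20.2)), (np.float64(0.115), np.float64(-69.3))]
bar (array([0.55963497, 0.19049941, 0.10610723]), np.float64(0.0012549022101310185))
restart (array([ 0.52543129, -0.19648039,  0.07131241]), np.float64(0.0006458839931648672)) [ 0.52409691 -0.1949917   0.082     ] [ 0.53002846 -0.19048167  0.082     ]
spool (array([0.5756798 , 0.00190631, 0.0187016 ]), np.float64(0.004302279968853686))
jar (array([0.72480462, 0.03406296, 0.01338778]), np.float64(0.0005891514453738836))
heat (array([0.74461715, 0.18064883, 0.00742189]), np.float64(0.007326348693210673))
[[ 0.945  0.328  0.   ]
 [ 0.328 -0.945  0.   ]
 [ 0.    -0.    -1.   ]]
```

drive_tool --rows '[{"dx":0.6,"dy":-0.5,"dz":-0.2,"wz":-1,"hand":0},{"dx":1.2,"dy":-1,"dz":-0.2,"wz":-2.5,"hand":0},{"dx":1.8,"dy":-1.5,"dz":-0.2,"wz":-4,"hand":0},{"dx":2.4,"dy":-2,"dz":-0.2,"wz":-5.5,"hand":0},{"dx":3,"dy":-2.5,"dz":-0.2,"wz":-7,"hand":0},{"dx":3.6,"dy":-3,"dz":-0.2,"wz":-8.5,"hand":0},{"dx":4.2,"dy":-3.5,"dz":-0.2,"wz":-10,"hand":0},{"dx":4.8,"dy":-4,"dz":-0.2,"wz":-11.5,"hand":0},{"dx":5.4,"dy":-4.5,"dz":-0.2,"wz":-13,"hand":0},{"dx":6,"dy":-5,"dz":-0.2,"wz":-14.5,"hand":0},{"dx":6.6,"dy":-5.5,"dz":-0.2,"wz":-16,"hand":0},{"dx":7.2,"dy":-6,"dz":-0.2,"wz":-17,"hand":0},{"dx":7.8,"dy":-6.5,"dz":-0.2,"wz":-18,"hand":0},{"dx":8.4,"dy":-7,"dz":-0.2,"wz":-18,"hand":0},{"dx":9,"dy":-7.5,"dz":-0.2,"wz":-18,"hand":0},{"dx":9.6,"dy":-8,"dz":-0.2,"wz":-18,"hand":0},{"dx":10.2,"dy":-8.5,"dz":-0.2,"wz":-18,"hand":0},{"dx":10.8,"dy":-9,"dz":-0.2,"wz":-18,"hand":0},{"dx":11.4,"dy":-9.5,"dz":-0.2,"wz":-18,"hand":0},{"dx":11.8,"dy":-9.9,"dz":-0.2,"wz":-18,"hand":0}]'

```text
invalid input at $.rows[0]: expected keys dx, dy, dz, wx, wy, wz, hand
```

```bash
python3 - <<'E'
from h import *
o=bot.get_obs(); print(o['joint_pos'].round(3),o['eef_pos'],R.from_quat(o['tool_rot']).as_matrix().round(3),o['grip_width'],o['clock'])
E
```

```text
[-1.237  0.241  0.005  1.335  0.     1.571] [ 0.16382062 -0.47239456  0.24231592] [[ 0.945  0.328  0.   ]
 [ 0.328 -0.945  0.   ]
 [ 0.    -0.    -1.   ]] 0.08520183694868452 1.0
```

drive_tool --rows '[{"dx":1.2,"dy":-1,"dz":-0.2,"wx":0,"wy":0,"wz":-1.5,"hand":0},{"dx":2,"dy":-1.7,"dz":-0.2,"wx":0,"wy":0,"wz":-3,"hand":0},{"dx":3,"dy":-2.5,"dz":-0.2,"wx":0,"wy":0,"wz":-4.5,"hand":0},{"dx":3.8,"dy":-3.2,"dz":-0.2,"wx":0,"wy":0,"wz":-6,"hand":0},{"dx":4.6,"dy":-3.9,"dz":-0.2,"wx":0,"wy":0,"wz":-7.5,"hand":0},{"dx":5.4,"dy":-4.5,"dz":-0.2,"wx":0,"wy":0,"wz":-9,"hand":0},{"dx":6.2,"dy":-5.2,"dz":-0.2,"wx":0,"wy":0,"wz":-10.5,"hand":0},{"dx":7,"dy":-5.9,"dz":-0.2,"wx":0,"wy":0,"wz":-12,"hand":0},{"dx":7.8,"dy":-6.5,"dz":-0.2,"wx":0,"wy":0,"wz":-13.5,"hand":0},{"dx":8.6,"dy":-7.2,"dz":-0.2,"wx":0,"wy":0,"wz":-15,"hand":0},{"dx":9.4,"dy":-7.9,"dz":-0.2,"wx":0,"wy":0,"wz":-16.5,"hand":0},{"dx":10.2,"dy":-8.6,"dz":-0.2,"wx":0,"wy":0,"wz":-18,"hand":0},{"dx":11,"dy":-9.2,"dz":-0.2,"wx":0,"wy":0,"wz":-18,"hand":0},{"dx":11.8,"dy":-9.9,"dz":-0.2,"wx":0,"wy":0,"wz":-18,"hand":0},{"dx":11.8,"dy":-9.9,"dz":-0.2,"wx":0,"wy":0,"wz":-18,"hand":0},{"dx":11.8,"dy":-9.9,"dz":-0.2,"wx":0,"wy":0,"wz":-18,"hand":0},{"dx":11.8,"dy":-9.9,"dz":-0.2,"wx":0,"wy":0,"wz":-18,"hand":0}]'

```text
clock: 2.7
eef_pos: [0.56, 0.1915, 0.251]
tool_rot: [0.578, 0.816, -0.0, -0.0]
ft_force: [-1.3, -1.0, -0.6]
grip_width: 0.0002
grasp_force: 0.0
```

```bash
python3 - <<'E'
from h import *
o=bot.get_obs(); print(o['joint_pos'].round(3),o['eef_pos'],R.from_quat(o['tool_rot']).as_matrix().round(3),o['grip_width'],o['clock'])
E
```

```text
[0.329 0.424 0.288 1.435 0.    1.562] [0.55997703 0.1915273  0.25101006] [[-0.331  0.944 -0.001]
 [ 0.944  0.331  0.   ]
 [ 0.    -0.    -1.   ]] 0.000153544792496588 2.7
```

drive_tool --rows '[{"dx":0,"dy":0,"dz":0,"wx":0,"wy":0,"wz":-1.6,"hand":0},{"dx":0,"dy":0,"dz":0,"wx":0,"wy":0,"wz":-3.2,"hand":0},{"dx":0,"dy":0,"dz":0,"wx":0,"wy":0,"wz":-4.8,"hand":0},{"dx":0,"dy":0,"dz":0,"wx":0,"wy":0,"wz":-6.4,"hand":0},{"dx":0,"dy":0,"dz":0,"wx":0,"wy":0,"wz":-8,"hand":0},{"dx":0,"dy":0,"dz":0,"wx":0,"wy":0,"wz":-9.6,"hand":0},{"dx":0,"dy":0,"dz":0,"wx":0,"wy":0,"wz":-11.2,"hand":0},{"dx":0,"dy":0,"dz":0,"wx":0,"wy":0,"wz":-12.8,"hand":0},{"dx":0,"dy":0,"dz":0,"wx":0,"wy":0,"wz":-14.4,"hand":0},{"dx":0,"dy":0,"dz":0,"wx":0,"wy":0,"wz":-16,"hand":0},{"dx":0,"dy":0,"dz":0,"wx":0,"wy":0,"wz":-17.5,"hand":0},{"dx":0,"dy":0,"dz":0,"wx":0,"wy":0,"wz":-18.2,"hand":0},{"dx":0,"dy":0,"dz":0,"wx":0,"wy":0,"wz":-18.2,"hand":0},{"dx":0,"dy":0,"dz":0,"wx":0,"wy":0,"wz":-18.2,"hand":0}]'

```text
clock: 4.1
eef_pos: [0.5588, 0.1877, 0.2525]
tool_rot: [-0.174, 0.985, -0.0, -0.0]
ft_force: [-0.1, -1.5, -0.7]
grip_width: -0.0001
grasp_force: 0.0
```

```bash
python3 - <<'E'
from h import *
o=bot.get_obs(); print(o['joint_pos'].round(3),o['eef_pos'],R.from_quat(o['tool_rot']).as_matrix().round(4),o['ft_force'])
im=bot.camera('wrist'); save('w1',im)
print([(d['score'],d['extent']) for d in bot.look_for('wrist','stop_bar')])
y=np.radians(20.5)
for s in(-.038,0,.038):
    p=np.array([.56+s*np.cos(y),.19+s*np.sin(y),.12]); print(proj('wrist',p,o))
E
```

```text
[ 0.324  0.419  0.283  1.435 -0.    -0.025] [0.55879753 0.187741   0.25253305] [[-9.397e-01 -3.419e-01 -0.000e+00]
 [-3.419e-01  9.397e-01 -2.000e-04]
 [ 1.000e-04 -2.000e-04 -1.000e+00]] [-0.05541078 -1.51522949 -0.72597553]
[(0.83, [258.5, 180.8, 60.4, 81.3])]
[257.93228041 143.10245424]
[258.23071602 184.02633206]
[258.50342017 221.42170644]
```

View pics/w1.png

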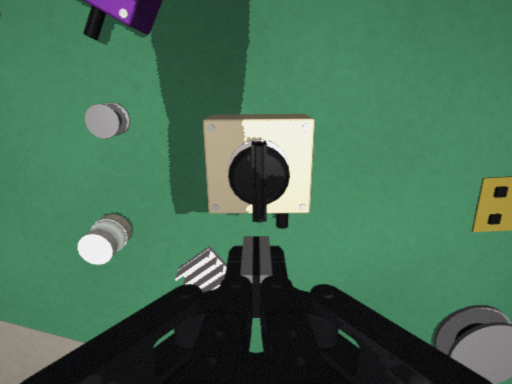

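Bar seen at (259,141)–(260,221), within about 1.5 mm of the prediction, so its centre is about (0.5585, 0.1907). Next I hover just above the bar.

drive_tool --rows '[{"dx":0,"dy":0.06,"dz":0.4,"wx":0,"wy":0,"wz":0,"hand":0},{"dx":0,"dy":0.06,"dz":0.8,"wx":0,"wy":0,"wz":0,"hand":0},{"dx":0,"dy":0.06,"dz":1.2,"wx":0,"wy":0,"wz":0,"hand":0},{"dx":0,"dy":0.06,"dz":1.6,"wx":0,"wy":0,"wz":0,"hand":0},{"dx":0,"dy":0.06,"dz":2,"wx":0,"wy":0,"wz":0,"hand":0},{"dx":0,"dy":0.06,"dz":2.2,"wx":0,"wy":0,"wz":0,"hand":0},{"dx":0,"dy":0.06,"dz":2.3,"wx":0,"wy":0,"wz":0,"hand":0},{"dx":0,"dy":0.06,"dz":2.3,"wx":0,"wy":0,"wz":0,"hand":0},{"dx":0,"dy":0.06,"dz":2.3,"wx":0,"wy":0,"wz":0,"hand":0}]'

```text
clock: 5.1
eef_pos: [0.5587, 0.1916, 0.1383]
tool_rot: [-0.175, 0.985, 0.0, 0.001]
ft_force: [0.1, 0.2, -0.8]
grip_width: -0.0
grasp_force: 0.0
```

```bash
python3 - <<'E'
from h import *
o=bot.get_obs(); print(bot.tip_extent,o['eef_pos'],o['ft_force'],o['clock'])
im=bot.camera('wrist'); save('w2',cv2.resize(im[100:300,130:390],(780,600)))
E
```

```text
0.011 [0.55868183 0.19159912 0.13829591] [ 0.05452842  0.19607944 -0.76061657] 5.1
```

View pics/w2.png

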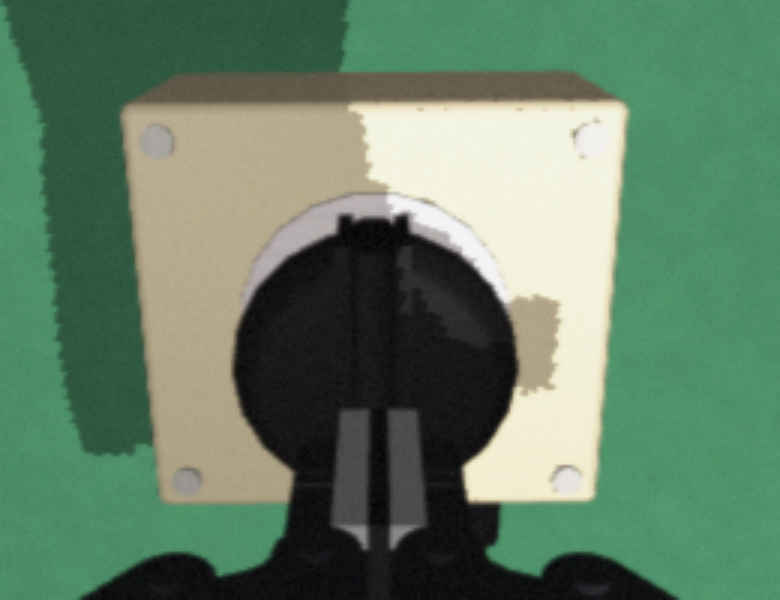

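The closed fingertips sit over the bar, at crop centre (378,410) against the bar at (374,300), so they are lined up. Next I press.

drive_tool --rows '[{"dx":0,"dy":0,"dz":0.08,"wx":0,"wy":0,"wz":0,"hand":0},{"dx":0,"dy":0,"dz":0.16,"wx":0,"wy":0,"wz":0,"hand":0},{"dx":0,"dy":0,"dz":0.22,"wx":0,"wy":0,"wz":0,"hand":0},{"dx":0,"dy":0,"dz":0.27,"wx":0,"wy":0,"wz":0,"hand":0},{"dx":0,"dy":0,"dz":0.31,"wx":0,"wy":0,"wz":0,"hand":0},{"dx":0,"dy":0,"dz":0.34,"wx":0,"wy":0,"wz":0,"hand":0},{"dx":0,"dy":0,"dz":0.36,"wx":0,"wy":0,"wz":0,"hand":0},{"dx":0,"dy":0,"dz":0.36,"wx":0,"wy":0,"wz":0,"hand":0},{"dx":0,"dy":0,"dz":0.36,"wx":0,"wy":0,"wz":0,"hand":0}]'

```text
clock: 6.05
eef_pos: [0.5588, 0.1916, 0.1205]
tool_rot: [-0.175, 0.985, 0.0, 0.001]
ft_force: [-0.6, 0.2, 5.6]
grip_width: -0.0003
grasp_force: 2.9
```

drive_tool --rows '[{"dx":0,"dy":0,"dz":0.02,"wx":0,"wy":0,"wz":0,"hand":0},{"dx":0,"dy":0,"dz":0.03,"wx":0,"wy":0,"wz":0,"hand":0},{"dx":0,"dy":0,"dz":0.03,"wx":0,"wy":0,"wz":0,"hand":0}]'

```text
clock: 6.35
eef_pos: [0.5587, 0.1916, 0.1191]
tool_rot: [-0.175, 0.985, 0.0, 0.001]
ft_force: [0.2, -0.8, 5.8]
grip_width: -0.0
grasp_force: 3.0
```

drive_tool --rows '[{"dx":0,"dy":0,"dz":-0.1,"wx":0,"wy":0,"wz":0,"hand":0},{"dx":0,"dy":0,"dz":-0.3,"wx":0,"wy":0,"wz":0,"hand":0},{"dx":0,"dy":0,"dz":-0.4,"wx":0,"wy":0,"wz":0,"hand":0},{"dx":0,"dy":0,"dz":-0.4,"wx":0,"wy":0,"wz":0,"hand":0}]'

```text
clock: 6.75
eef_pos: [0.5586, 0.1916, 0.1388]
tool_rot: [-0.175, 0.985, 0.0, 0.001]
ft_force: [1.2, -0.5, -0.1]
grip_width: 0.0
grasp_force: 0.0
```

```bash
python3 - <<'E'
from h import *
o=bot.get_obs(); print(o['eef_pos'],o['ft_force'],o['clock'])
im=bot.camera('wrist'); save('w3',im); a=cv2.imread('pics/w2.png')
save('w3',np.hstack([cv2.resize(a[:,:,::-1],(400,308)),cv2.resize(im[100:300,130:390],(400,308))]))
E
```

```text
[0.55856283 0.19157212 0.1388037 ] [ 1.20771789 -0.45440985 -0.14935335] 6.75
```

View pics/w3.png

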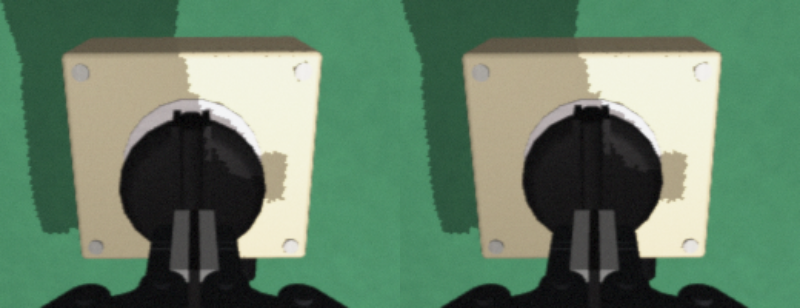

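The cap sits visibly lower and smaller (right tile, cap (593,175)), so the button is latched. Now I move beside the far bar end, with closed fingers on its counter-clockwise side.

drive_tool --rows '[{"dx":-0.3,"dy":0.35,"dz":-0.05,"wx":0,"wy":0,"wz":0,"hand":0},{"dx":-0.6,"dy":0.66,"dz":-0.05,"wx":0,"wy":0,"wz":0,"hand":0},{"dx":-0.6,"dy":0.66,"dz":-0.05,"wx":0,"wy":0,"wz":0,"hand":0},{"dx":-0.6,"dy":0.66,"dz":0.2,"wx":0,"wy":0,"wz":0,"hand":0},{"dx":-0.6,"dy":0.66,"dz":0.45,"wx":0,"wy":0,"wz":0,"hand":0},{"dx":-0.6,"dy":0.66,"dz":0.55,"wx":0,"wy":0,"wz":0,"hand":0},{"dx":-0.6,"dy":0.66,"dz":0.55,"wx":0,"wy":0,"wz":0,"hand":0},{"dx":-0.6,"dy":0.66,"dz":0.55,"wx":0,"wy":0,"wz":0,"hand":0}]'

```text
clock: 7.6
eef_pos: [0.5747, 0.2322, 0.11]
tool_rot: [-0.174, 0.985, -0.0, -0.0]
ft_force: [-0.6, -0.0, -0.7]
grip_width: -0.0001
grasp_force: 0.0
```

drive_tool --rows '[{"dx":0,"dy":-0.1,"dz":0,"wx":0,"wy":0,"wz":0,"hand":0},{"dx":0,"dy":-0.2,"dz":0,"wx":0,"wy":0,"wz":0,"hand":0},{"dx":0,"dy":-0.2,"dz":0,"wx":0,"wy":0,"wz":0,"hand":0}]'

```text
clock: 7.9
eef_pos: [0.5789, 0.2225, 0.1108]
tool_rot: [-0.174, 0.985, -0.0, 0.001]
ft_force: [0.3, 0.6, -0.6]
grip_width: -0.0003
grasp_force: 0.0
```

drive_tool --rows '[{"dx":0,"dy":-0.04,"dz":0,"wx":0,"wy":0,"wz":0,"hand":0},{"dx":0,"dy":-0.08,"dz":0,"wx":0,"wy":0,"wz":0,"hand":0},{"dx":0,"dy":-0.1,"dz":0,"wx":0,"wy":0,"wz":0,"hand":0},{"dx":0,"dy":-0.1,"dz":0,"wx":0,"wy":0,"wz":0,"hand":0}]'

```text
clock: 8.3
eef_pos: [0.58, 0.2191, 0.1105]
tool_rot: [-0.175, 0.985, 0.0, 0.0]
ft_force: [-0.9, 2.2, 0.9]
grip_width: -0.0003
grasp_force: 0.8
```

drive_tool --rows '[{"dx":-0.03,"dy":-0.05,"dz":0,"wx":0,"wy":0,"wz":1,"hand":0},{"dx":-0.06,"dy":-0.11,"dz":0,"wx":0,"wy":0,"wz":2,"hand":0},{"dx":-0.08,"dy":-0.17,"dz":0,"wx":0,"wy":0,"wz":3,"hand":0},{"dx":-0.08,"dy":-0.17,"dz":0,"wx":0,"wy":0,"wz":3,"hand":0},{"dx":-0.1,"dy":-0.23,"dz":0,"wx":0,"wy":0,"wz":4,"hand":0},{"dx":-0.1,"dy":-0.23,"dz":0,"wx":0,"wy":0,"wz":4,"hand":0}]'

```text
clock: 8.9
eef_pos: [0.5886, 0.21, 0.1104]
tool_rot: [-0.002, 1.0, 0.0, -0.0]
ft_force: [-1.0, 2.7, 0.5]
grip_width: -0.0003
grasp_force: 1.1
```

```bash
python3 - <<'E'
from h import *
o=bot.get_obs(); p=o['eef_pos']-[.5585,.1907,0]; Rm=R.from_quat(o['tool_rot']).as_matrix()
print(o['eef_pos'],Rm.T@p,np.degrees(np.arctan2(Rm[1,0],Rm[0,0])),Rm.T@o['ft_force'],o['ft_torque'])
im=bot.camera('wrist'); save('w4',cv2.resize(im[100:300,130:390],(520,400)))
E
```

```text
[0.58860554 0.21000243 0.11038983] [-0.03018432  0.01924336 -0.11037863] -179.75639217049576 [ 0.94166636  2.65745985 -0.48329213] [ 0.41422011  0.07347809 -0.00414112]
```

View pics/w4.png

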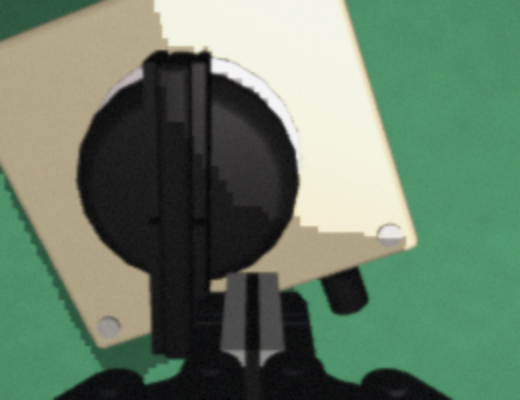

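The bar has turned about 20° with the finger flat against its side, at crop (205,250). I continue on the arc to about 50°.

drive_tool --rows '[{"dx":-0.03,"dy":-0.05,"dz":0,"wx":0,"wy":0,"wz":1,"hand":0},{"dx":-0.06,"dy":-0.11,"dz":0,"wx":0,"wy":0,"wz":2,"hand":0},{"dx":-0.08,"dy":-0.17,"dz":0,"wx":0,"wy":0,"wz":3,"hand":0},{"dx":-0.1,"dy":-0.23,"dz":0,"wx":0,"wy":0,"wz":4,"hand":0},{"dx":-0.11,"dy":-0.29,"dz":0,"wx":0,"wy":0,"wz":5,"hand":0},{"dx":-0.115,"dy":-0.33,"dz":0,"wx":0,"wy":0,"wz":5.6,"hand":0},{"dx":-0.115,"dy":-0.33,"dz":0,"wx":0,"wy":0,"wz":5.6,"hand":0},{"dx":-0.115,"dy":-0.33,"dz":0,"wx":0,"wy":0,"wz":5.6,"hand":0}]'

```text
clock: 9.75
eef_pos: [0.595, 0.1942, 0.1114]
tool_rot: [0.239, 0.971, 0.001, 0.001]
ft_force: [-0.6, 4.9, 4.4]
grip_width: 0.0002
grasp_force: 2.8
```

```bash
python3 - <<'E'
from h import *
o=bot.get_obs(); p=o['eef_pos']-[.5585,.1907,0]; Rm=R.from_quat(o['tool_rot']).as_matrix()
print(o['eef_pos'],Rm.T@p,np.degrees(np.arctan2(Rm[1,0],Rm[0,0])),Rm.T@o['ft_force'],o['joint_pos'])
im=bot.camera('wrist'); save('w5',cv2.resize(im[100:300,130:390],(520,400)))
E
```

```text
[0.59501333 0.19422095 0.11142289] [-0.03078856  0.02038736 -0.11134227] 152.32044434030058 [ 2.83264948  4.10204368 -4.34548688] [0.31487703 0.56504808 0.14585545 1.14906375 0.00135594 0.79797703]
```

View pics/w5.png

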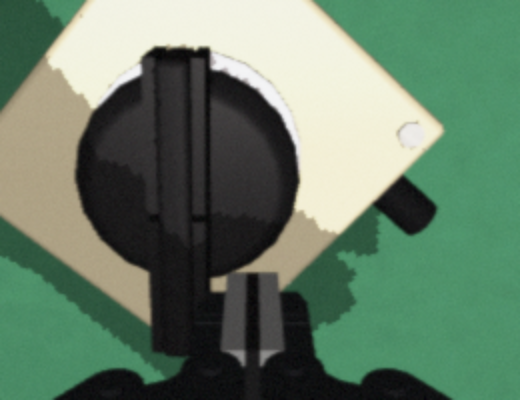

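The bar is now at about 48°, past the latch release. The finger feels 4.4 N upward as the button pushes up, so I lift the finger 8 mm with it while still holding the turn, then back away.

drive_tool --rows '[{"dx":0,"dy":0,"dz":-0.06,"wx":0,"wy":0,"wz":0,"hand":0},{"dx":0,"dy":0,"dz":-0.12,"wx":0,"wy":0,"wz":0,"hand":0},{"dx":0,"dy":0,"dz":-0.17,"wx":0,"wy":0,"wz":0,"hand":0},{"dx":0,"dy":0,"dz":-0.17,"wx":0,"wy":0,"wz":0,"hand":0},{"dx":0,"dy":0,"dz":-0.17,"wx":0,"wy":0,"wz":0,"hand":0}]'

```text
clock: 10.3
eef_pos: [0.595, 0.1934, 0.119]
tool_rot: [0.24, 0.971, 0.0, 0.001]
ft_force: [1.5, 5.4, 1.9]
grip_width: -0.0003
grasp_force: 2.5
```

drive_tool --rows '[{"dx":0,"dy":0.1,"dz":0,"wx":0,"wy":0,"wz":0,"hand":0},{"dx":0,"dy":0.3,"dz":0,"wx":0,"wy":0,"wz":0,"hand":0},{"dx":-0.2,"dy":0.8,"dz":-0.3,"wx":0,"wy":0,"wz":0,"hand":0},{"dx":-0.2,"dy":0.8,"dz":-1,"wx":0,"wy":0,"wz":0,"hand":0},{"dx":-0.2,"dy":0,"dz":-1.6,"wx":0,"wy":0,"wz":-1,"hand":0},{"dx":0.4,"dy":-0.4,"dz":-2.2,"wx":0,"wy":0,"wz":-2.6,"hand":0},{"dx":0.8,"dy":-0.4,"dz":-2.4,"wx":0,"wy":0,"wz":-4.2,"hand":0},{"dx":0.8,"dy":-0.4,"dz":-2.4,"wx":0,"wy":0,"wz":-5.6,"hand":0},{"dx":0.8,"dy":-0.4,"dz":-2.4,"wx":0,"wy":0,"wz":-5.6,"hand":0},{"dx":0.8,"dy":-0.4,"dz":-2.4,"wx":0,"wy":0,"wz":-5.6,"hand":0}]'

```text
clock: 11.3
eef_pos: [0.5497, 0.1936, 0.2379]
tool_rot: [0.0, 1.0, -0.001, -0.001]
ft_force: [0.3, -0.1, 0.1]
grip_width: -0.0002
grasp_force: 0.0
```

```bash
python3 - <<'E'
from h import *
o=bot.get_obs(); print(o['eef_pos'],o['ft_force'],o['clock'])
im=bot.camera('wrist'); s=bot.camera('scene')
def cr(i,u,v,k): return cv2.resize(i[v-38*k:v+37*k,u-50*k:u+50*k],(400,300),interpolation=cv2.INTER_CUBIC)
a=cv2.imread('pics/c.png')[300:,:400,::-1]
save('w6',np.vstack([np.hstack([cr(im,256,190,2),cr(s,320,290,1)]),np.hstack([a,a*0])]))
for z in(.111,.119):
  for c in (0,):
    y=np.radians(20.3)
    print(z,[proj('wrist',[.5585+t*np.cos(y),.1907+t*np.sin(y),z],o).round(1) for t in(-.038,.038)])
E
```

```text
[0.54968735 0.19355513 0.23794853] [ 0.27973123 -0.09763946  0.08992436] 11.3
0.111 [array([238. , 154.9]), array([267.2, 228.4])]
0.119 [array([237.4, 156.9]), array([267.5, 232.2])]
```

View pics/w6.png

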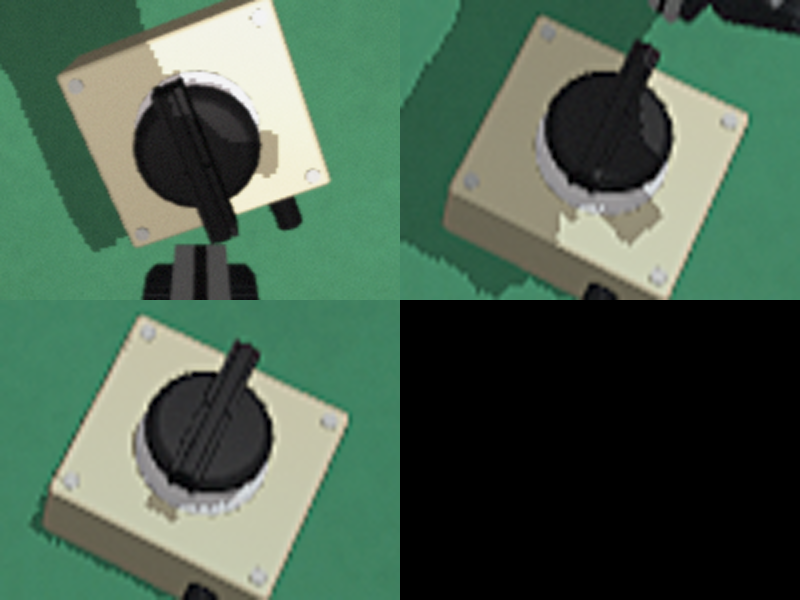

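In the scene view the cap and bar, far end (245,47) in the crop, are where they were before the press. The button is out and unturned. Next I go to the cream restart station.

drive_tool --rows '[{"dx":0.1,"dy":-0.7,"dz":0,"wx":0,"wy":0,"wz":0,"hand":0},{"dx":0.1,"dy":-1.5,"dz":0,"wx":0,"wy":0,"wz":0,"hand":0},{"dx":0.2,"dy":-2.4,"dz":0,"wx":0,"wy":0,"wz":0,"hand":0},{"dx":0.2,"dy":-3.3,"dz":0,"wx":0,"wy":0,"wz":0,"hand":0},{"dx":0.3,"dy":-4.2,"dz":0,"wx":0,"wy":0,"wz":0,"hand":0},{"dx":0.3,"dy":-5.1,"dz":0,"wx":0,"wy":0,"wz":0,"hand":0},{"dx":0.4,"dy":-6,"dz":0.1,"wx":0,"wy":0,"wz":0,"hand":0},{"dx":0.5,"dy":-6.8,"dz":0.2,"wx":0,"wy":0,"wz":0,"hand":0},{"dx":0.5,"dy":-7.5,"dz":0.3,"wx":0,"wy":0,"wz":0,"hand":0},{"dx":0.5,"dy":-7.8,"dz":0.4,"wx":0,"wy":0,"wz":0,"hand":0},{"dx":0.5,"dy":-7.8,"dz":0.4,"wx":0,"wy":0,"wz":0,"hand":0},{"dx":0.5,"dy":-7.8,"dz":0.4,"wx":0,"wy":0,"wz":0,"hand":0},{"dx":0.5,"dy":-7.8,"dz":0.4,"wx":0,"wy":0,"wz":0,"hand":0}]'

```text
clock: 12.7
eef_pos: [0.5259, -0.1947, 0.2189]
tool_rot: [-0.002, 1.0, 0.0, -0.0]
ft_force: [0.6, 1.4, 0.2]
grip_width: -0.0
grasp_force: 0.0
```

```bash
python3 - <<'E'
from h import *
o=bot.get_obs(); print(o['eef_pos'],o['joint_pos'],o['clock'])
im=bot.camera('wrist')
for d in bot.look_for('wrist','restart_top'): print(d['score'],d['extent'],atz('wrist',*d['extent'][:2],.082,o))
print(proj('wrist',[.525,-.195,.082],o))
save('w7',im)
E
```

```text
[ 0.52586055 -0.19465765  0.21886518] [-3.54723410e-01  3.71956446e-01  1.26100565e-01  1.32526868e+00
  3.72316601e-04 -3.58392956e-01] 12.7
0.92 [256.0, 179.3, 34.2, 34.2] [ 0.52462201 -0.19466062  0.082     ]
0.6 [46.1, 160.7, 37.4, 35.4] [ 0.50733172 -0.38662539  0.082     ]
0.59 [472.2, 58.1, 43.0, 40.2] [ 0.42005944 -0.01745684  0.082     ]
[255.63572087 179.68562201]
```

View pics/w7.png

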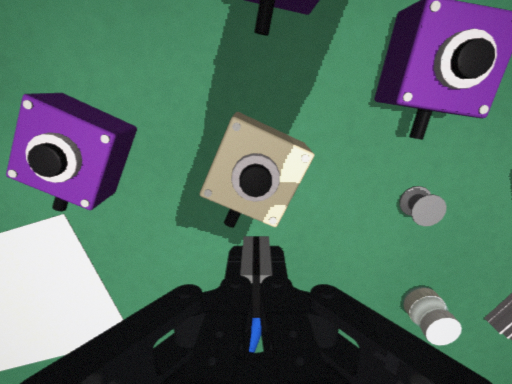

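The cream restart button is at (256,179), which gives (0.5246, −0.1947). Purple look-alikes are at (46,160), (472,58) and at the top edge. I lower onto the cream one.

drive_tool --rows '[{"dx":0.02,"dy":0,"dz":0.4,"wx":0,"wy":0,"wz":0,"hand":0},{"dx":0.02,"dy":0,"dz":0.9,"wx":0,"wy":0,"wz":0,"hand":0},{"dx":0.02,"dy":0,"dz":1.4,"wx":0,"wy":0,"wz":0,"hand":0},{"dx":0.02,"dy":0,"dz":1.9,"wx":0,"wy":0,"wz":0,"hand":0},{"dx":0.02,"dy":0,"dz":2.2,"wx":0,"wy":0,"wz":0,"hand":0},{"dx":0.02,"dy":0,"dz":2.36,"wx":0,"wy":0,"wz":0,"hand":0},{"dx":0.02,"dy":0,"dz":2.36,"wx":0,"wy":0,"wz":0,"hand":0},{"dx":0.02,"dy":0,"dz":2.36,"wx":0,"wy":0,"wz":0,"hand":0}]'

```text
clock: 13.6
eef_pos: [0.5253, -0.1958, 0.1017]
tool_rot: [-0.001, 1.0, -0.0, 0.001]
ft_force: [0.0, -0.6, 0.8]
grip_width: 0.0001
grasp_force: 0.0
```

drive_tool --rows '[{"dx":0,"dy":0,"dz":0.08,"wx":0,"wy":0,"wz":0,"hand":0},{"dx":0,"dy":0,"dz":0.16,"wx":0,"wy":0,"wz":0,"hand":0},{"dx":0,"dy":0,"dz":0.22,"wx":0,"wy":0,"wz":0,"hand":0},{"dx":0,"dy":0,"dz":0.26,"wx":0,"wy":0,"wz":0,"hand":0},{"dx":0,"dy":0,"dz":0.29,"wx":0,"wy":0,"wz":0,"hand":0},{"dx":0,"dy":0,"dz":0.29,"wx":0,"wy":0,"wz":0,"hand":0},{"dx":0,"dy":0,"dz":0.29,"wx":0,"wy":0,"wz":0,"hand":0}]'

```text
clock: 14.3
eef_pos: [0.5252, -0.1962, 0.0871]
tool_rot: [-0.001, 1.0, -0.0, 0.001]
ft_force: [0.1, 0.7, 5.4]
grip_width: -0.0
grasp_force: 2.7
```

drive_tool --rows '[{"dx":0,"dy":0,"dz":0.02,"wx":0,"wy":0,"wz":0,"hand":0},{"dx":0,"dy":0,"dz":0.03,"wx":0,"wy":0,"wz":0,"hand":0},{"dx":0,"dy":0,"dz":0.03,"wx":0,"wy":0,"wz":0,"hand":0}]'

```text
clock: 14.6
eef_pos: [0.5253, -0.1962, 0.087]
tool_rot: [-0.001, 1.0, -0.0, 0.001]
ft_force: [-3.2, 2.8, 13.1]
grip_width: -0.0
grasp_force: 6.5
```

The tool stopped moving while the force rose to 13 N, so the button is on its end stop. I let go and retreat.

drive_tool --rows '[{"dx":0,"dy":0,"dz":-0.1,"wx":0,"wy":0,"wz":0,"hand":0},{"dx":0,"dy":0,"dz":-0.4,"wx":0,"wy":0,"wz":0,"hand":0},{"dx":0,"dy":0,"dz":-0.9,"wx":0,"wy":0,"wz":0,"hand":0},{"dx":0,"dy":0,"dz":-1.5,"wx":0,"wy":0,"wz":0,"hand":0},{"dx":0,"dy":0,"dz":-2,"wx":0,"wy":0,"wz":0,"hand":0},{"dx":0,"dy":0,"dz":-2.4,"wx":0,"wy":0,"wz":0,"hand":0},{"dx":0,"dy":0,"dz":-2.4,"wx":0,"wy":0,"wz":0,"hand":0},{"dx":0,"dy":0,"dz":-2.4,"wx":0,"wy":0,"wz":0,"hand":0}]'

```text
clock: 15.4
eef_pos: [0.5243, -0.1959, 0.2042]
tool_rot: [-0.001, 1.0, 0.0, -0.0]
ft_force: [0.4, -0.1, -0.4]
grip_width: 0.0002
grasp_force: 0.0
```

```bash
python3 - <<'E'
from h import *
s=bot.camera('scene'); old=cv2.imread('pics/a.png')[384:,:,::-1]
d=np.abs(s.astype(int)-old).max(2)
a,b=[cv2.cvtColor(np.ascontiguousarray(i[250:330,280:365]),cv2.COLOR_RGB2GRAY) for i in(s,old)]
print('stop diff',np.abs(a.astype(int)-b).mean(), cv2.phaseCorrelate(np.float32(a),np.float32(b)))
print('restart',bot.look_for('wrist','restart_top')[:1] if bot.camera('wrist') is not None else 0)
o=bot.get_obs();print(o['eef_pos'],o['ft_force']); print(bot.job_done())
E
```

```text
stop diff 3.421470588235294 ((0.010635574255573488, 0.01898456204267518), 0.9974357786112361)
restart [{'extent': [255.6, 186.3, 34.9, 33.8], 'score': 0.78}]
[ 0.52356448 -0.19563984  0.20297413] [-0.49593167  0.55925855 -0.85226361]
the job is handed in; nothing more can be done
None
```

The job is handed in after about 15 s of robot time: I latched the stop button, nudged its bar clockwise until it popped out, then pressed restart to its end stop and released it, and moved nothing else. I have not seen the judge's verdict.

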